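Unstack the turned lids onto their bowls

ROBOT

A 6-joint arm with a two-finger parallel gripper is mounted at the origin on the work surface. World frame = base frame: x ahead of the robot, y to its left, z up, the work surface at z = 0. Lengths are in m, angles in rad, forces in N, time in s.
With the tool pointing down it reaches from about 0.425 to 0.95 m from the base axis. Payload 3.5 kg.
Tool frame: the origin (TCP) lies between the finger pads; the fingertips stand 19 mm ahead of it and the grasp point (between the pads) is the TCP; z points along the fingers, y is the line along which they close (so a half turn about z gives the same grasp; the last joint's range is limited). The gripper opens to 85 mm and grips with 20 to 120 N. Pads are 22 mm wide; open, the fingers measure 114 mm over their backs; the gripper's body (76 mm by 85 mm) begins 54 mm behind the grasp point. The pads swing forward as they close: fully open they stand 13 mm farther back than shut.
Start: joints at [-1.481, 0.286, 1.577, -0, 1.279, -0.15], TCP at [0.16, -0.656, 0.25] pointing down, gripper open.
Joint ranges: [-2.77, 2.77], [-0.9, 2.22], [0.21, 2.48], [-1.53, 4.67], [0.24, 2.81], [-2.84, 2.84]. Speed limits (rad/s): [2.79, 2.79, 3.14, 3.14, 3.14, 3.14].

INTERFACE

Orientations are given as a unit quaternion [x, y, z, w].
In Python, from plant import get_state, cams, ctrl gives the robot as it stands. The module is installed in compiled form; this text tells all that it offers.
- The arm moves only by the tool jog_arm, never from a script. Its argument "deltas" is text: rows parted by semicolons, each of 6 numbers parted by spaces: the shift along the world's x, y, z normalised to -1 to 1, where 1 is 0.02 m, then the turn, a rotation vector about the world's x, y, z normalised to -1 to 1, where 1 is 0.1 rad. In form: x y z ax ay az; .... A call has 1 to 20 rows; each row shifts and turns the commanded pose from where the row before left it; what a row does not reach is not made up. A row lasts 1/8 s, in which the tool goes at most 62.5 mm and 10.7 degrees, less where a joint would pass 70% of its speed; a pose out of reach is approached as far as the arm can. A call with a number of a shift or a turn outside -1 to 1 is refused whole. A call with a gripper value outside its range is refused whole. "gripper" is the opening, from 0 (shut) to 1 (fully open), set as the call begins (left out, the last holds). The fingers move at their own pace and stop on an object; "squeeze" is the grip in N (left out, the last holds). Time passes only in rows, so rows that do not move let the fingers close. It gives the time, the measured TCP pose, the force, the opening and the grip force at its end, in the units of the state.
- get_state(): the state, without advancing time (a new reading comes with each control period).
- cams.read_camera(name): name is "scene" or "top" or "wrist"; returns a dict with "color" (400x640x3 uint8, blue, green, red), "vfov" (degrees; the focal length in pixels is half the picture's height over the tangent of half this angle, whatever the lens; pixels are square), "cx", "cy" (the principal point, pixels), "rvec" (rotation vector, rad) and "tvec" (3), from world to camera coordinates, as OpenCV has them. Camera axes: x right, y down, z forward; pixel columns grow to the right and rows downward; lengths in m; the calibration is good to about 2 mm. A picture is of the moment at which its call begins. There is no depth.
- ctrl.sign_off(): hands the job in; it is judged then, once.
The state is a dict: "time": time; "qpos": joint angles; "dq": joint speeds; "joint_efforts": joint torques, N m; "eef_pos": TCP position; "tcp_rot": TCP orientation; "contact_force": force on the tool from outside, world axes, zero at the start; "wrist_torque": the same for the moment, N m; "opening": opening from 0.0 (shut) to 1.0 (fully open); "finger_force": force on a finger pad.
Only numpy, scipy, OpenCV 4.12 (cv2) and the standard library are available. Lean on these libraries where they do the work, as an engineer would, in place of code of your own. Each camera call takes 0.05 s, during which the arm holds its last target. There are 200 camera calls.

TASK

Take apart the stack of four turned wooden lids and put each lid on the bowl of its own size, the smallest lid on the smallest bowl and so on, so that its plug is down in the mouth and its flange lies flat on the rim. Leave all four bowls standing on the bench; do not tip over any lid or bowl, and leave the wax jar where it stands.

Things in the scene. Friction and masses are not known exactly. Their poses are not given: they have to be found in the camera images.
- lid1: smallest of four pale turned wooden lids, on top of the stack, 60 g. From below: plug 38 mm across, 7 thick; flange 76 mm across, 9 thick; upright round knob to grip, 34 mm across, 24 tall; 40 mm tall in all. Origin: centre of the plug's underside, z up. Rests loose on lid2's flat knob top, centred within 2 mm. Belongs on bowl1.
- bowl1: smallest of four loose pale wooden bowls, mouth up on the bench, 120 g: 44 mm tall, 74 mm across, mouth 54 mm inside, flat rim 9 mm wide, hollow to 12 mm above its underside. Origin: centre of the underside, z up. lid1 fits: plug in the mouth with 8 mm play all round, flange on the rim, lid origin then 37 mm above the bowl's.
- lid2: second smallest of four pale turned wooden lids, second from the top of the stack, 90 g. From below: plug 58 mm across, 7 thick; flange 96 mm across, 9 thick; upright round knob to grip, 34 mm across, 24 tall; 40 mm tall in all. Origin: centre of the plug's underside, z up. Rests loose on lid3's flat knob top, centred within 2 mm. Belongs on bowl2.
- bowl2: second smallest of four loose pale wooden bowls, mouth up on the bench, 200 g: 50 mm tall, 94 mm across, mouth 74 mm inside, flat rim 9 mm wide, hollow to 12 mm above its underside. Origin: centre of the underside, z up. lid2 fits: plug in the mouth with 8 mm play all round, flange on the rim, lid origin then 43 mm above the bowl's.
- lid3: second largest of four pale turned wooden lids, third from the top of the stack, 130 g. From below: plug 78 mm across, 7 thick; flange 116 mm across, 9 thick; upright round knob to grip, 34 mm across, 24 tall; 40 mm tall in all. Origin: centre of the plug's underside, z up. Rests loose on lid4's flat knob top, centred within 2 mm. Belongs on bowl3.
- bowl3: second largest of four loose pale wooden bowls, mouth up on the bench, 300 g: 56 mm tall, 114 mm across, mouth 94 mm inside, flat rim 9 mm wide, hollow to 12 mm above its underside. Origin: centre of the underside, z up. lid3 fits: plug in the mouth with 8 mm play all round, flange on the rim, lid origin then 49 mm above the bowl's.
- lid4: largest of four pale turned wooden lids, at the bottom of the stack, 180 g. From below: plug 98 mm across, 7 thick; flange 136 mm across, 9 thick; upright round knob to grip, 34 mm across, 24 tall; 40 mm tall in all. Origin: centre of the plug's underside, z up. Stands on a fixed black rubber disc 15 mm thick, 152 across. Belongs on bowl4.
- bowl4: largest of four loose pale wooden bowls, mouth up on the bench, 420 g: 62 mm tall, 134 mm across, mouth 114 mm inside, flat rim 9 mm wide, hollow to 12 mm above its underside. Origin: centre of the underside, z up. lid4 fits: plug in the mouth with 8 mm play all round, flange on the rim, lid origin then 55 mm above the bowl's.
- wax_jar: bystander: loose amber glass wax jar with a steel lid, 64 mm across, 75 mm tall, standing upright among the bowls, about 250 g. Origin: centre of its underside, z up. It stays on its spot.
Not all that is in view belongs to the job. What is shaped like the lid4 but blue, pink or turquoise is not meant.

How it is judged:
By the outcome, as a careful person would: the job done as asked, in the order asked, and still so for the second after the job is handed in, with the robot touching nothing.
It also fails if it takes over 120 s, if anything falls off the work surface, if the arm or the gripper's body presses on something with over 40 N, if the wrist force passes 120 N, or if a joint passes its speed limit or range.

## Working session

There is one attempt and no reset: what is moved stays moved. The work goes in short steps, Python scripts to look and compute and a tool call to move; the robot and the scene stay as the last step left them, time stands still between calls to the robot, and variables do not carry over. Pictures are saved under pics/ and viewed, at most 14 in all, crops included, and the job is handed in when it is done.

Besides the shell and the picture viewer there is one more tool, called after "Emit:" by a JSON object that holds its "fn" and its "kwargs", one argument or row to a line. jog_arm: Moves the arm, as the interface text tells. Its arguments: {"type":"object","properties":{"deltas":{"type":"string"},"gripper":{"type":"number"},"squeeze":{"type":"number"}},"required":["deltas"]}

```bash
mkdir -p pics
cat > h.py <<'E'
import numpy as np, cv2
from plant import get_state, cams, ctrl
def snap(name,fn):
    d=cams.read_camera(name); cv2.imwrite('pics/%s.png'%fn,d['color'])
    np.savez('pics/%s.npz'%fn,**{k:np.array(v) for k,v in d.items()}); return d
def load(fn): return dict(np.load('pics/%s.npz'%fn))
def KRT(d):
    f=200/np.tan(np.radians(float(d['vfov']))/2)
    return np.array([[f,0,float(d['cx'])],[0,f,float(d['cy'])],[0,0,1]]),cv2.Rodrigues(np.array(d['rvec'],float))[0],np.array(d['tvec'],float).reshape(3)
def onplane(d,u,v,z):
    K,R,t=KRT(d); C=-R.T@t; r=R.T@np.linalg.inv(K)@np.array([u,v,1.]); return C+r*(z-C[2])/r[2]
def proj(d,P):
    K,R,t=KRT(d); p=(K@(R@np.atleast_2d(P).T+t[:,None])).T; return p[:,:2]/p[:,2:]
def tri(obs):
    A=[];b=[]
    for d,u,v in obs:
        K,R,t=KRT(d); C=-R.T@t; r=R.T@np.linalg.inv(K)@np.array([u,v,1.]); r/=np.linalg.norm(r)
        M=np.eye(3)-np.outer(r,r); A.append(M); b.append(M@C)
    A=np.vstack(A);b=np.hstack(b); x=np.linalg.lstsq(A,b,rcond=None)[0]; return x,np.linalg.norm(A@x-b)
E
python3 - <<'E'
from h import *
for n in('scene','top','wrist'):
    d=snap(n,n+'0'); K,R,t=KRT(d); print(n,d['vfov'],d['cx'],d['cy'],(-R.T@t).round(3),R.round(2).tolist())
print(get_state())
E
```

```text
scene 45.014699788362094 322.76156649955703 206.64660312372143 [ 1.334 -0.757  0.968] [[0.66, 0.75, 0.02], [0.45, -0.37, -0.82], [-0.61, 0.55, -0.58]]
top 49.589963483517835 317.80396706113 196.69330187724924 [0.181 0.036 1.486] [[0.11, -0.99, -0.0], [-0.97, -0.1, -0.21], [0.21, 0.02, -0.98]]
wrist 58.93455537764607 326.4079470205337 198.18459386965833 [ 0.229 -0.638  0.373] [[0.24, -0.97, -0.0], [-0.93, -0.23, 0.28], [-0.27, -0.06, -0.96]]
{'time': 0.15, 'qpos': array([-1.48098449e+00,  2.87004169e-01,  1.57782061e+00,  2.76544229e-05,
        1.27860505e+00, -1.49996488e-01]), 'dq': array([-0.00048568, -0.00268821, -0.00470149,  0.000458  , -0.00148553,
       -0.00078465]), 'joint_efforts': array([ 2.96849466e-04, -4.06604505e+01, -2.93142611e+01, -1.38245223e-04,
        3.95897107e-03,  7.46165114e-06]), 'eef_pos': array([ 0.16031821, -0.65520361,  0.24924779]), 'tcp_rot': array([ 9.92820163e-01,  1.19613043e-01,  4.08697257e-05, -9.17772597e-04]), 'contact_force': array([ 0.28762793, -1.26686318, -0.54416918]), 'wrist_torque': array([ 0.00911568, -0.03128583, -0.02003946]), 'finger_force': 0.0, 'opening': 0.9998901572175927}
```

View pics/top0.png

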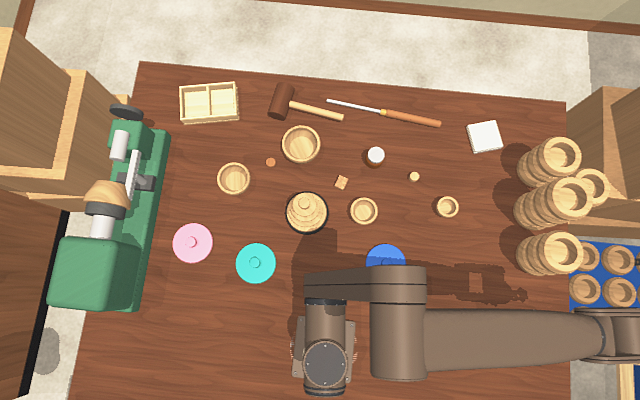

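View pics/scene0.png

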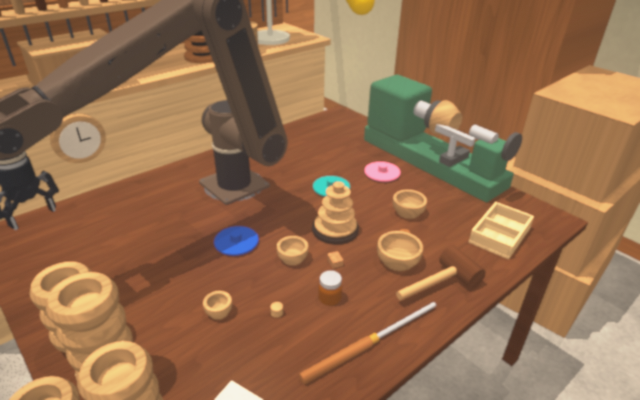

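The top view shows:
- Stack at (306,205) on its black disc.
- Four loose bowls at (301,144), (233,178), (364,210) and (447,206).
- Jar at (375,156).
- Coloured lids at (192,243) pink, (255,263) turquoise and (385,258) blue. These are decoys.
- Spare bowls piled and trayed at the right, from (530,165) to (620,290), which are not meant.

Next I'll take coarse positions with sizes.

Run:
```python
from h import *
T=load('top0');S=load('scene0')
pr=dict(b4=((301,144),(400,251),.062),b3=((233,178),(410,204),.056),b2=((364,210),(292,250),.050),b1=((447,206),(217,304),.044),jar=((376,153),(330,278),.075),knob=((305,203),(338,187),.175))
for k,(a,b,z) in pr.items():
    # foreground = differs from bench: hue/brightness threshold, component at click
    print(k,'top@z',onplane(T,*a,z).round(3),'scene@z',onplane(S,*b,z).round(3),'tri',[x.round(3) for x in tri([(T,*a),(S,*b)])])
for n,d in(('T',T),('S',S)):
    g=d['color'].astype(int); m=((g[...,1]>105)&(g[...,2]>150)).astype(np.uint8)
    c,l,s,ce=cv2.connectedComponentsWithStats(m)
    for k,v in pr.items():
        u,w=v[0] if n=='T' else v[1]
        for i in range(1,c):
            if s[i,4]>25 and s[i,0]-2<=u<=s[i,0]+s[i,2]+2 and s[i,1]-2<=w<=s[i,1]+s[i,3]+2: print(n,k,s[i])
```

```text
b4 top@z [0.666 0.149 0.062] scene@z [0.689 0.125 0.062] tri [array([0.673, 0.149, 0.039]), np.float64(0.002)]
b3 top@z [0.523 0.366 0.056] scene@z [0.546 0.338 0.056] tri [array([0.526, 0.369, 0.033]), np.float64(0.004)]
b2 top@z [ 0.461 -0.088  0.05 ] scene@z [ 0.476 -0.104  0.05 ] tri [array([ 0.462, -0.091,  0.035]), np.float64(0.003)]
b1 top@z [ 0.505 -0.367  0.044] scene@z [ 0.515 -0.379  0.044] tri [array([ 0.507, -0.372,  0.033]), np.float64(0.003)]
jar top@z [ 0.657 -0.11   0.075] scene@z [ 0.653 -0.114  0.075] tri [array([ 0.655, -0.112,  0.076]), np.float64(0.004)]
knob top@z [0.439 0.105 0.175] scene@z [0.451 0.095 0.175] tri [array([0.44 , 0.105, 0.166]), np.float64(0.001)]
T b4 [    0     0   640   230 54420]
T b4 [ 282  125   39   38 1133]
T b3 [    0     0   640   230 54420]
T b3 [217 162  34  33 875]
T b2 [    0     0   640   230 54420]
T b2 [350 197  28  28 599]
T b1 [    0     0   640   230 54420]
T b1 [437 196  22  22 360]
T jar [    0     0   640   230 54420]
T jar [368 146  17  18 234]
T knob [    0     0   640   230 54420]
T knob [ 287  193   40   39 1230]
S b4 [ 377  228   47   38 1373]
S b3 [392 189  36  27 710]
S b2 [276 235  33  29 736]
S b1 [202 290  31  28 645]
S jar [319 269  24  21 381]
S knob [ 314  181   43   56 1724]
```

Emit:
{"fn": "jog_arm", "kwargs": {
  "deltas": "0.78 0.98 0.14 0 0 0;0.78 0.98 0.14 0 0 0;0.78 0.98 0.14 0 0 0;0.78 0.98 0.14 0 0 0;0.78 0.98 0.14 0 0 0;0.78 0.98 0.14 0 0 0;0.78 0.98 0.14 0 0 0;0.78 0.98 0.14 0 0 0;0.78 0.98 0.14 0 0 0;0.78 0.98 0.14 0 0 0;0.78 0.98 0.14 0 0 0;0.78 0.98 0.14 0 0 0;0.78 0.98 0.14 0 0 0;0.78 0.98 0.14 0 0 0;0.78 0.98 0.14 0 0 0;0.78 0.98 0.14 0 0 0;0.78 0.98 0.14 0 0 0;0.78 0.98 0.14 0 0 0;0 0 0 0 0 0;0 0 0 0 0 0"
}}

```text
time: 2.65
eef_pos: [0.441, -0.3028, 0.3006]
tcp_rot: [0.993, 0.12, -0.0, 0.0]
contact_force: [0.6, -0.8, -0.3]
opening: 0.998
finger_force: 0.0
```

```bash
python3 -c "
from h import *
snap('wrist','w1')"
```

```text
(no output)
```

View pics/w1.png

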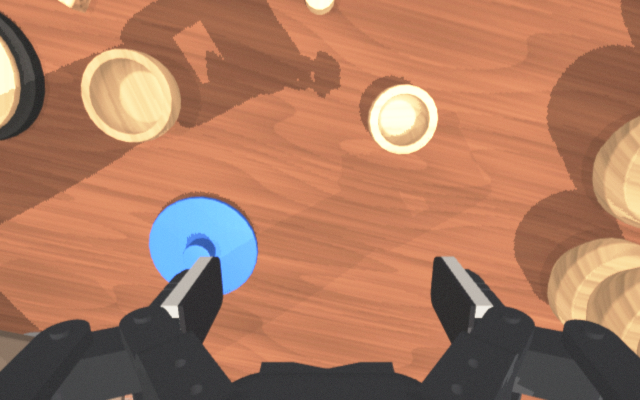

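Emit:
{"fn": "jog_arm", "kwargs": {
  "deltas": "0 1 0 0 0 0;0 1 0 0 0 0;0 1 0 0 0 0;0 1 0 0 0 0;0 1 0 0 0 0;0 1 0 0 0 0;0 1 0 0 0 0;0 1 0 0 0 0;0 1 0 0 0 0;0 1 0 0 0 0;0 0 0 0 0 0;0 0 0 0 0 0"
}}

```text
time: 4.2
eef_pos: [0.4412, -0.103, 0.3008]
tcp_rot: [0.993, 0.12, 0.0, 0.0]
contact_force: [-0.3, 0.3, 0.5]
opening: 1.0
finger_force: 0.0
```

```bash
python3 -c "
from h import *
snap('wrist','w2')"
```

```text
(no output)
```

View pics/w2.png

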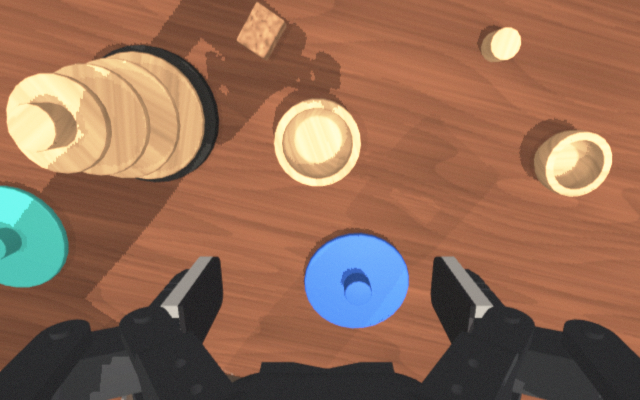

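w1 shows bowl1's rim at (403,119), bowl2's at (131,95) and the blue decoy at (205,245). w2 shows bowl2's rim at (318,142), bowl1's at (574,162), and the stack leaning out by perspective with lid1's knob at (32,128) and turquoise at (10,235).

Emit:
{"fn": "jog_arm", "kwargs": {
  "deltas": "0.1 1 0 0 0 0;0.1 1 0 0 0 0;0.1 1 0 0 0 0;0.1 1 0 0 0 0;0.1 1 0 0 0 0;0.1 1 0 0 0 0;0.1 1 0 0 0 0;0.1 1 0 0 0 0;0.1 1 0 0 0 0;0.1 1 0 0 0 0;0 0 0 0 0 0;0 0 0 0 0 0"
}}

```text
time: 5.75
eef_pos: [0.4613, 0.0964, 0.3006]
tcp_rot: [0.993, 0.119, -0.0, 0.0]
contact_force: [0.7, 0.5, 0.4]
opening: 1.001
finger_force: 0.0
```

```bash
python3 -c "
from h import *
snap('wrist','w3')"
```

Emit:
{"fn": "jog_arm", "kwargs": {
  "deltas": "0.6 0.8 0.5 0 0 0;0.6 0.8 0.5 0 0 0;0.6 0.8 0.5 0 0 0;0.6 0.8 0.5 0 0 0;0.6 0.8 0.5 0 0 0;0.6 0.8 0.5 0 0 0;0.6 0.8 0 0 0 0;0.6 0.8 0 0 0 0;0.6 0.8 0 0 0 0;0.6 0.8 0 0 0 0;0 0 0 0 0 0;0 0 0 0 0 0"
}}

```text
time: 7.3
eef_pos: [0.5811, 0.2562, 0.3605]
tcp_rot: [0.993, 0.119, -0.0, 0.0]
contact_force: [0.9, -0.3, -0.4]
opening: 0.999
finger_force: 0.0
```

```bash
python3 -c "
from h import *
a=snap('wrist','w4')['color'];b=load('w3')['color'];cv2.imwrite('pics/w34.png',cv2.resize(np.vstack([b,a]),(480,600)))"
```

```text
(no output)
```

View pics/w34.png

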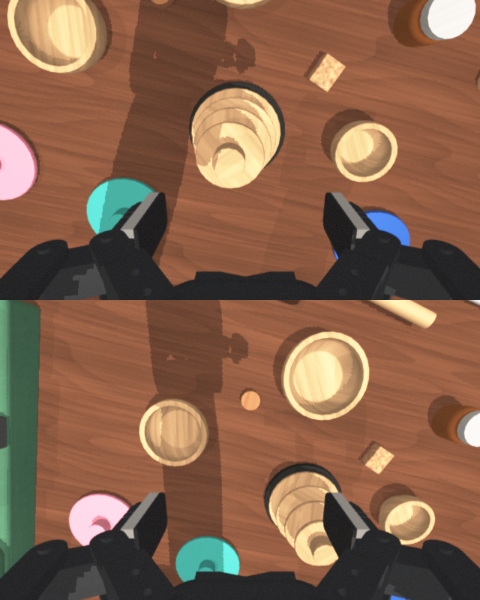

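w3 (top panel; panel scale 0.75) shows:
- Lid1 knob at (230,160) and bowl2 at (364,151).
- Bowl3 is at (57,22).

w4 (bottom panel) shows bowl3 at (173,132), bowl4 at (325,75) and lid1's knob at (318,245). The pale stack top is the wanted lid, since the coloured discs stand alone. One more view, then fit circles.

Emit:
{"fn": "jog_arm", "kwargs": {
  "deltas": "0 -0.9 0.3 0 0 0;0 -0.9 0.3 0 0 0;0 -0.9 0.3 0 0 0;0 -0.9 0.3 0 0 0;0 -0.9 0.3 0 0 0;0 -0.9 0.3 0 0 0;0 -0.9 0.3 0 0 0;0 -0.9 0.3 0 0 0;0 0 0 0 0 0;0 0 0 0 0 0"
}}

```text
time: 8.6
eef_pos: [0.5811, 0.1132, 0.4085]
tcp_rot: [0.993, 0.12, -0.0, -0.0]
contact_force: [-0.6, -0.9, -0.8]
opening: 0.999
finger_force: 0.0
```

```bash
cat >> h.py <<'E'
from scipy.optimize import minimize
A=np.linspace(0,2*np.pi,90,endpoint=False)
def score(views,p,circs):
    # circs: (radius, dz, sign): sign +1 = brighter inside the circle
    s=0
    for d in views:
        for r,dz,sg in circs:
            v=[]
            for rr in(r-.0015,r+.0015):
                P=np.c_[p[0]+rr*np.cos(A),p[1]+rr*np.sin(A),np.full(90,p[2]+dz)]
                q=proj(d,P).astype(np.float32)
                v.append(cv2.remap(d['g'],q[None,:,0],q[None,:,1],cv2.INTER_LINEAR,borderMode=cv2.BORDER_REPLICATE)[0])
            e=(v[0]-v[1])*sg
            s+=np.clip(e,-10,40).mean()
    return s/len(views)/len(circs)
def fit(fns,p0,circs,zfix=None,step=.01):
    vs=[]
    for f in fns:
        d=load(f) if isinstance(f,str) else f; d=dict(d); d['g']=cv2.GaussianBlur(d['color'],(0,0),1.0).astype(np.float32).mean(2); vs.append(d)
    best=None
    F=(lambda x:-score(vs,[x[0],x[1],zfix],circs)) if zfix is not None else (lambda x:-score(vs,x,circs))
    n=2 if zfix is not None else 3
    rng=np.random.default_rng(0)
    for i in range(12):
        x0=np.array(p0[:n])+(rng.normal(0,step,n) if i else 0)
        r=minimize(F,x0,method='Nelder-Mead',options=dict(initial_simplex=np.vstack([x0]+[x0+.006*e for e in np.eye(n)]),xatol=1e-4,fatol=1e-3))
        if best is None or r.fun<best.fun: best=r
    return best.x.round(4),round(-best.fun,2)
E
python3 - <<'E'
from h import *
snap('wrist','w5')
b=dict(b1=(.507,-.372,.044,.037,.027,['w1','w2']),b2=(.462,-.091,.05,.047,.037,['w1','w2','w3']),b3=(.526,.369,.056,.057,.047,['w4','w5']),b4=(.673,.149,.062,.067,.057,['w4','w5']))
for k,(x,y,z,R,r,v) in b.items():
    c=[(R-.001,0,1),(r+.0,0,-1)]
    print(k,'zfree',*fit(v,(x,y,z),c),'| zfix',*fit(v,(x,y),c,z),'| each',[fit([q],(x,y),c,z)[0].tolist() for q in v+['top0','scene0']])
for k,c in dict(knob=[(.017,0,1)],knobfl=[(.017,0,1),(.038,-.024,1)]).items():
    v=['w2','w3','w4']; print(k,*fit(v,(.44,.105,.175),c),fit(v,(.44,.105),c,.175),[fit([q],(.44,.105),c,.175)[0].tolist() for q in v+['top0']])
E
```

```text
b1 zfree [ 0.5041 -0.3694  0.045 ] 35.73 | zfix [ 0.5041 -0.3697] 35.72 | each [[0.5042, -0.3696], [0.5038, -0.3699], [0.5047, -0.3695], [0.5042, -0.3726]]
b2 zfree [ 0.4595 -0.0878  0.0499] 35.28 | zfix [ 0.4595 -0.0879] 35.28 | each [[0.4595, -0.0879], [0.4599, -0.0879], [0.4593, -0.0869], [0.4594, -0.0874], [0.4586, -0.0904]]
b3 zfree [0.525  0.3649 0.0589] 34.88 | zfix [0.5244 0.3653] 34.79 | each [[0.5244, 0.3653], [0.5243, 0.3662], [0.5239, 0.366], [0.5233, 0.3626]]
b4 zfree [0.6698 0.1502 0.0625] 39.62 | zfix [0.6698 0.1501] 39.62 | each [[0.6698, 0.1502], [0.6698, 0.1501], [0.67, 0.1503], [0.6691, 0.1476]]
knob [0.4395 0.1086 0.1756] 23.71 (array([0.4385, 0.1083]), np.float64(23.39)) [[0.4398, 0.1092], [0.4296, 0.1141], [0.4386, 0.1078], [0.4502, 0.1255]]
knobfl [0.4396 0.1084 0.1755] 26.31 (array([0.4394, 0.1086]), np.float64(26.2)) [[0.4398, 0.109], [0.4387, 0.1087], [0.4388, 0.1079], [0.4421, 0.1081]]
```

Emit:
{"fn": "jog_arm", "kwargs": {
  "deltas": "-0.787 -0.026 -0.936 0 0 0;-0.787 -0.026 -0.936 0 0 0;-0.787 -0.026 -0.936 0 0 0;-0.787 -0.026 -0.936 0 0 0;-0.787 -0.026 -0.936 0 0 0;-0.787 -0.026 -0.936 0 0 0;-0.787 -0.026 -0.936 0 0 0;-0.787 -0.026 -0.936 0 0 0;-0.787 -0.026 -0.936 0 0 0;0 0 0 0 0 0;0 0 0 0 0 0",
  "gripper": 0.75
}}

```text
time: 10.02
eef_pos: [0.4403, 0.1087, 0.2412]
tcp_rot: [0.993, 0.12, 0.001, 0.0]
contact_force: [1.3, 0.7, -0.0]
opening: 0.749
finger_force: 0.0
```

Run:
```python
from h import *
d=snap('wrist','w6'); d['color']=d['color'].copy()
for z,r in((.175,.017),(.151,.038),(.111,.048)):
    for u,v in proj(d,np.c_[.4394+r*np.cos(A),.1086+r*np.sin(A),0*A+z]): cv2.circle(d['color'],(int(u),int(v)),0,(0,0,255),-1)
cv2.imwrite('pics/w6c.png',d['color'][100:400,120:520])
print(fit(['w6'],(.4394,.1086),[(.038,-.024,1)],.1755))
```

```text
(array([0.4394, 0.1083]), np.float64(22.93))
```

View pics/w6c.png

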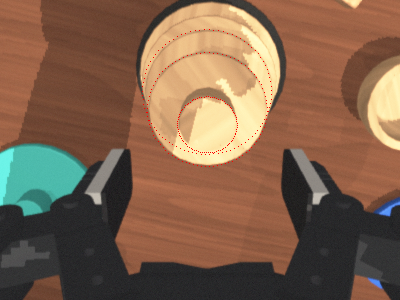

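The crop shows the pale lid1 knob ringed at (208,126), with its flange and lid2's matching the drawn circles. Turquoise at (40,180) is not meant. Next: descend and grip.

Emit:
{"fn": "jog_arm", "kwargs": {
  "deltas": "-0.05 0 -0.87 0 0 0;0 0 -0.87 0 0 0;0 0 -0.87 0 0 0;0 0 -0.87 0 0 0;0 0 0 0 0 0;0 0 0 0 0 0"
}}

```text
time: 10.82
eef_pos: [0.4388, 0.1084, 0.1709]
tcp_rot: [0.993, 0.12, 0.0, 0.0]
contact_force: [0.7, -0.5, 0.2]
opening: 0.752
finger_force: 0.0
```

Emit:
{"fn": "jog_arm", "kwargs": {
  "deltas": "0 0 0 0 0 0;0 0 0 0 0 0;0 0 0 0 0 0;0 0 0 0 0 0;0 0 0 0 0 0;0 0 0 0 0 0",
  "gripper": 0.2,
  "squeeze": 40
}}

```text
time: 11.58
eef_pos: [0.4392, 0.1085, 0.1716]
tcp_rot: [0.993, 0.12, 0.001, -0.0]
contact_force: [-0.0, 0.0, 6.1]
opening: 0.382
finger_force: 40.1
```

Emit:
{"fn": "jog_arm", "kwargs": {
  "deltas": "0 0 0.4 0 0 0;0 0 0.8 0 0 0;0 0 1 0 0 0;0 0 1 0 0 0;0 0 0.8 0 0 0;0.13 -0.956 0 0 0 0;0.13 -0.956 0 0 0 0;0.13 -0.956 0 0 0 0;0.13 -0.956 0 0 0 0;0.13 -0.956 0 0 0 0;0.13 -0.956 0 0 0 0;0.13 -0.956 0 0 0 0;0.13 -0.956 0 0 0 0;0.13 -0.956 0 0 0 0;0.13 -0.956 0 0 0 0;0.13 -0.956 0 0 0 0;0.13 -0.956 0 0 0 0;0.13 -0.956 0 0 0 0;0.13 -0.956 0 0 0 0;0.13 -0.956 0 0 0 0"
}}

```text
time: 14.08
eef_pos: [0.4776, -0.1797, 0.2506]
tcp_rot: [0.993, 0.12, -0.0, -0.0]
contact_force: [0.6, -0.4, -1.5]
opening: 0.382
finger_force: 39.8
```

Emit:
{"fn": "jog_arm", "kwargs": {
  "deltas": "0.13 -0.956 0 0 0 0;0.13 -0.956 -0.75 0 0 0;0.13 -0.956 -0.75 0 0 0;0.13 -0.956 -0.75 0 0 0;0.13 -0.956 -0.75 0 0 0;0.13 -0.956 -0.75 0 0 0;0.13 -0.956 -0.75 0 0 0;0.13 -0.956 -0.75 0 0 0;0.13 -0.956 -0.75 0 0 0;0.13 -0.956 -0.75 0 0 0;0 0 0 0 0 0;0 0 0 0 0 0"
}}

```text
time: 15.58
eef_pos: [0.5033, -0.3693, 0.1151]
tcp_rot: [0.993, 0.12, -0.0, -0.001]
contact_force: [-0.6, 1.1, -0.3]
opening: 0.381
finger_force: 39.8
```

Run:
```python
from h import *
a=snap('wrist','w7')['color'];b=snap('scene','s7')['color']
cv2.imwrite('pics/v7.png',np.vstack([cv2.resize(a[:, :],(480,300)),cv2.resize(b[220:370,100:340],(480,300))]))
```

```text
(no output)
```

View pics/v7.png

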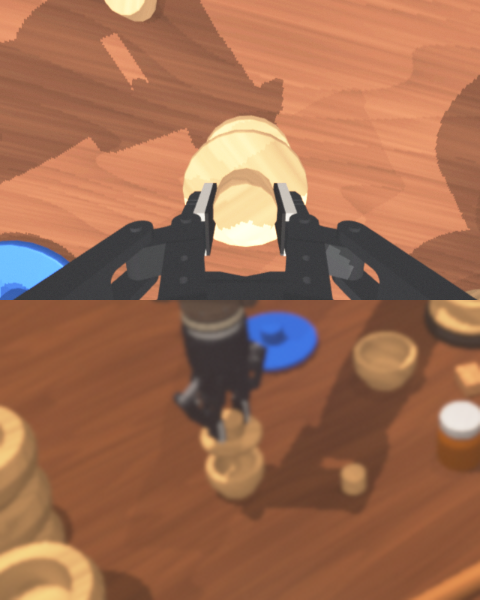

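The pictures show lid1 held level, its flange at about (245,175) of the upper panel, over bowl1. In the lower panel it hovers centred over the bowl at (235,470). Lower it.

Emit:
{"fn": "jog_arm", "kwargs": {
  "deltas": "0.03 0 -0.8 0 0 0;0 0 -0.8 0 0 0;0 0 -0.35 0 0 0;0 0 -0.15 0 0 0;0 0 0 0 0 0;0 0 0 0 0 0"
}}

```text
time: 16.42
eef_pos: [0.5041, -0.3694, 0.0741]
tcp_rot: [0.993, 0.12, -0.0, -0.0]
contact_force: [-1.3, 3.3, 3.9]
opening: 0.382
finger_force: 40.2
```

Emit:
{"fn": "jog_arm", "kwargs": {
  "deltas": "0 0 0 0 0 0;0 0 0 0 0 0;0 0 0 0 0 0;0 0 0.3 0 0 0;0 0 0.8 0 0 0;0 0 1 0 0 0;0 0 1 0 0 0;0 0 1 0 0 0;0 0 1 0 0 0;-0.13 0.956 1 0 0 0;-0.13 0.956 1 0 0 0;-0.13 0.956 0 0 0 0;-0.13 0.956 0 0 0 0;-0.13 0.956 0 0 0 0;-0.13 0.956 0 0 0 0;0 0 0 0 0 0;0 0 0 0 0 0",
  "gripper": 0.62
}}

```text
time: 18.55
eef_pos: [0.4886, -0.255, 0.2157]
tcp_rot: [0.993, 0.12, 0.0, 0.0]
contact_force: [0.2, -1.4, -0.6]
opening: 0.622
finger_force: 0.0
```

Run:
```python
from h import *
a=snap('wrist','w8')['color']; snap('scene','s8');
for v in(['w8'],['s8']):print(v,fit(v,(.504,-.3695),[(.017,0,1),(.038,-.024,1)],.077),'bowl',fit(v,(.504,-.3695),[(.036,0,1)],.04))
b=load('s8')['color']
cv2.imwrite('pics/v8.png',np.vstack([cv2.resize(a,(480,300)),cv2.resize(b[160:360,180:430],(480,300))]))
```

```text
['w8'] (array([ 0.5042, -0.3694]), np.float64(25.89)) bowl (array([ 0.5064, -0.3659]), np.float64(20.97))
['s8'] (array([ 0.5034, -0.3707]), np.float64(16.97)) bowl (array([ 0.4915, -0.3648]), np.float64(17.39))
```

View pics/v8.png

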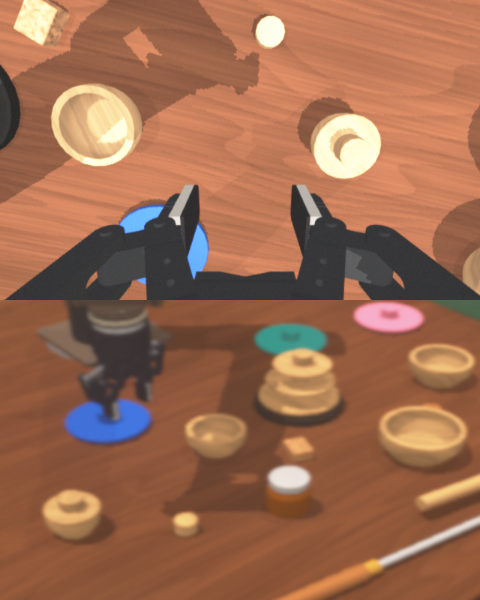

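Lid1 sits flat on bowl1: wrist panel (347,146), scene panel (72,510). The stack of three still stands. Back to it for lid2.

Emit:
{"fn": "jog_arm", "kwargs": {
  "deltas": "-0.13 0.957 0 0 0 0;-0.13 0.957 0 0 0 0;-0.13 0.957 0 0 0 0;-0.13 0.957 0 0 0 0;-0.13 0.957 0 0 0 0;-0.13 0.957 0 0 0 0;-0.13 0.957 0 0 0 0;-0.13 0.957 0 0 0 0;-0.13 0.957 0 0 0 0;-0.13 0.957 0 0 0 0;-0.13 0.957 0 0 0 0;-0.13 0.957 0 0 0 0;-0.13 0.957 0 0 0 0;-0.13 0.957 0 0 0 0;-0.13 0.957 0 0 0 0;-0.13 0.957 0 0 0 0;-0.13 0.957 0 0 0 0;-0.13 0.957 0 0 0 0;-0.13 0.957 0 0 0 0;0 0 0 0 0 0"
}}

```text
time: 21.15
eef_pos: [0.4386, 0.11, 0.2156]
tcp_rot: [0.993, 0.121, -0.0, 0.0]
contact_force: [0.7, -0.4, -0.5]
opening: 0.618
finger_force: 0.0
```

Run:
```python
from h import *
snap('wrist','w9');print(get_state()['eef_pos'])
for c in([(.017,0,1),(.048,-.024,1)],[(.048,-.024,1)]): print(fit(['w9','w8','top0'][:1],(.4394,.1086),c,.135), fit(['w9'],(.4394,.1086,.135),c,step=.004))
```

```text
[0.43883085 0.10934884 0.21562557]
(array([0.4389, 0.1073]), np.float64(15.67)) (array([0.4365, 0.1071, 0.1239]), np.float64(19.81))
(array([0.4564, 0.1115]), np.float64(24.3)) (array([0.4369, 0.1068, 0.1255]), np.float64(27.66))
```

Run:
```python
from h import *
d=load('w9'); I=d['color'].copy()
for z,r,c in((.135,.017,(0,0,255)),(.111,.048,(0,0,255)),(.071,.058,(255,0,0)),(.031,.068,(0,255,0))):
    for u,v in proj(d,np.c_[.4394+r*np.cos(A),.1080+r*np.sin(A),0*A+z]): cv2.circle(I,(int(u),int(v)),0,c,-1)
cv2.imwrite('pics/w9c.png',np.hstack([I[80:360,170:470],d['color'][80:360,170:470]]))
```

```text
(no output)
```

View pics/w9c.png

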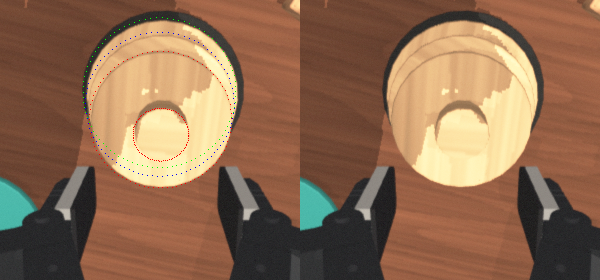

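The overlay fits lid2: its knob is at (161,135) and its flange circle lies on the edge at z 0.111, so the position (0.439, 0.108) and knob top 0.135 hold. Grip it.

Emit:
{"fn": "jog_arm", "kwargs": {
  "deltas": "0.03 -0.08 -0.83 0 0 0;0 0 -0.83 0 0 0;0 0 -0.83 0 0 0;0 0 -0.83 0 0 0;0 0 -0.83 0 0 0;0 0 0 0 0 0;0 0 0 0 0 0"
}}

```text
time: 22.08
eef_pos: [0.4401, 0.1073, 0.1329]
tcp_rot: [0.993, 0.12, 0.0, 0.0]
contact_force: [-0.4, -0.2, 1.0]
opening: 0.623
finger_force: 0.0
```

Emit:
{"fn": "jog_arm", "kwargs": {
  "deltas": "0 0 0 0 0 0;0 0 0 0 0 0;0 0 0 0 0 0;0 0 0 0 0 0;0 0 0 0 0 0",
  "gripper": 0.2,
  "squeeze": 45
}}

```text
time: 22.7
eef_pos: [0.4406, 0.1073, 0.1338]
tcp_rot: [0.993, 0.12, 0.001, 0.0]
contact_force: [0.5, -0.3, 5.2]
opening: 0.378
finger_force: 44.8
```

Emit:
{"fn": "jog_arm", "kwargs": {
  "deltas": "0 0 0.4 0 0 0;0 0 0.8 0 0 0;0 0 1 0 0 0;0 0 1 0 0 0;0 0 0.3 0 0 0;0.088 -0.886 0 0 0 0;0.088 -0.886 0 0 0 0;0.088 -0.886 0 0 0 0;0.088 -0.886 0 0 0 0;0.088 -0.886 0 0 0 0;0.088 -0.886 -0.7 0 0 0;0.088 -0.886 -0.7 0 0 0;0.088 -0.886 -0.7 0 0 0;0.088 -0.886 -0.7 0 0 0;0.088 -0.886 -0.7 0 0 0;0.088 -0.886 -0.7 0 0 0;0 0 0 0 0 0;0 0 0 0 0 0"
}}

```text
time: 24.95
eef_pos: [0.4592, -0.0877, 0.1187]
tcp_rot: [0.993, 0.119, 0.0, -0.0]
contact_force: [0.9, -0.3, -1.2]
opening: 0.376
finger_force: 44.8
```

Run:
```python
from h import *
p=get_state()['eef_pos'];print(p)
snap('wrist','w10');c=[(.048,-.024,1)]
print('lid',fit(['w10'],p[:2],c,p[2]-.0388+.04))
```

```text
[ 0.45917736 -0.08774944  0.1186709 ]
lid (array([ 0.4582, -0.0877]), np.float64(26.97))
```

Emit:
{"fn": "jog_arm", "kwargs": {
  "deltas": "0.06 0 -0.8 0 0 0;0 0 -0.6 0 0 0;0 0 -0.3 0 0 0;0 0 -0.15 0 0 0;0 0 0 0 0 0;0 0 0 0 0 0"
}}

```text
time: 25.75
eef_pos: [0.4605, -0.0876, 0.0822]
tcp_rot: [0.993, 0.12, 0.0, -0.0]
contact_force: [-3.0, 2.0, 5.1]
opening: 0.381
finger_force: 45.0
```

Emit:
{"fn": "jog_arm", "kwargs": {
  "deltas": "0 0 0 0 0 0;0 0 0 0 0 0;0 0 0 0 0 0;0 0 0.3 0 0 0;0 0 0.8 0 0 0;0 0 1 0 0 0;0 0 1 0 0 0;0 0 1 0 0 0;-0.094 0.89 1 0 0 0;-0.094 0.89 0 0 0 0;-0.094 0.89 0 0 0 0;-0.094 0.89 0 0 0 0;-0.094 0.89 0 0 0 0;-0.094 0.89 0 0 0 0;-0.094 0.89 0 0 0 0;-0.094 0.89 0 0 0 0;-0.094 0.89 0 0 0 0;-0.094 0.89 0 0 0 0;-0.094 0.89 0 0 0 0;0 0 0 0 0 0",
  "gripper": 0.62
}}

```text
time: 28.25
eef_pos: [0.4387, 0.1094, 0.1828]
tcp_rot: [0.993, 0.121, -0.001, -0.0]
contact_force: [0.7, 0.1, 0.2]
opening: 0.618
finger_force: 0.0
```

Run:
```python
from h import *
d=snap('wrist','w11');s=snap('scene','s11');print(get_state()['eef_pos'])
print('lid2',fit(['w11'],(.4595,-.0878),[(.017,0,1),(.048,-.024,1)],.083),fit(['s11'],(.4595,-.0878),[(.017,0,1),(.048,-.024,1)],.083))
I=d['color'].copy()
for z,r,c in((.095,.017,(0,0,255)),(.071,.058,(0,0,255)),(.031,.068,(255,0,0))):
    for u,v in proj(d,np.c_[.4394+r*np.cos(A),.1080+r*np.sin(A),0*A+z]): cv2.circle(I,(int(u),int(v)),0,c,-1)
print('lid3',fit(['w11'],(.4394,.108),[(.017,0,1),(.058,-.024,1)],.095,step=.004))
cv2.imwrite('pics/v11.png',np.vstack([cv2.resize(I,(480,300)),cv2.resize(s['color'][160:360,180:430],(480,300))]))
```

```text
[0.43918025 0.10831161 0.18312526]
lid2 (array([ 0.4594, -0.0881]), np.float64(22.87)) (array([ 0.4578, -0.0893]), np.float64(13.41))
lid3 (array([0.4372, 0.1067]), np.float64(19.23))
```

View pics/v11.png

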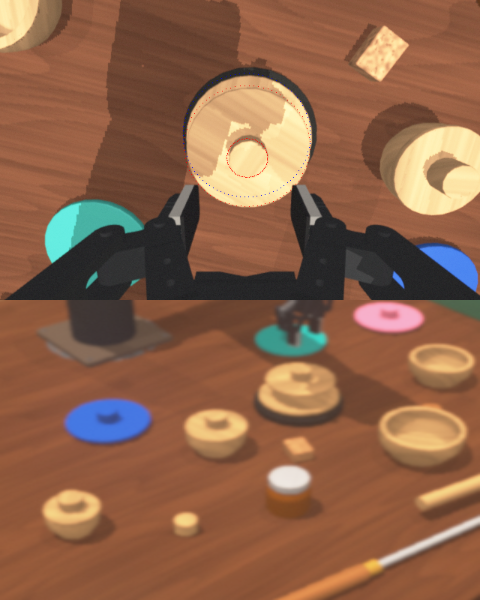

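Lid2 is seated on bowl2, at (438,170) in the wrist panel and (216,430) in the scene panel. Lid3 matches its overlay with the knob at (248,157). Grip lid3.

Emit:
{"fn": "jog_arm", "kwargs": {
  "deltas": "0 -0.04 -0.9 0 0 0;0 0 -0.9 0 0 0;0 0 -0.9 0 0 0;0 0 -0.9 0 0 0;0 0 -0.9 0 0 0;0 0 0 0 0 0;0 0 0 0 0 0"
}}

```text
time: 29.22
eef_pos: [0.44, 0.107, 0.0942]
tcp_rot: [0.993, 0.119, 0.0, 0.0]
contact_force: [0.1, 0.5, 1.4]
opening: 0.619
finger_force: 0.0
```

Emit:
{"fn": "jog_arm", "kwargs": {
  "deltas": "0 0 0 0 0 0;0 0 0 0 0 0;0 0 0 0 0 0;0 0 0 0 0 0;0 0 0 0 0 0",
  "gripper": 0.2,
  "squeeze": 50
}}

```text
time: 29.85
eef_pos: [0.4405, 0.1072, 0.0949]
tcp_rot: [0.993, 0.12, 0.001, 0.0]
contact_force: [-1.1, -0.9, 5.9]
opening: 0.379
finger_force: 49.9
```

Emit:
{"fn": "jog_arm", "kwargs": {
  "deltas": "0 0 0.4 0 0 0;0 0 0.8 0 0 0;0 0 1 0 0 0;0 0 1 0 0 0;0 0 0.8 0 0 0;0.327 0.992 0 0 0 0;0.327 0.992 0 0 0 0;0.327 0.992 0 0 0 0;0.327 0.992 0 0 0 0;0.327 0.992 0 0 0 0;0.327 0.992 0 0 0 0;0.327 0.992 0 0 0 0;0.327 0.992 0 0 0 0;0.327 0.992 0 0 0 0;0.327 0.992 -0.62 0 0 0;0.327 0.992 -0.62 0 0 0;0.327 0.992 -0.62 0 0 0;0.327 0.992 -0.62 0 0 0;0 0 0 0 0 0;0 0 0 0 0 0"
}}

```text
time: 32.35
eef_pos: [0.5246, 0.3653, 0.124]
tcp_rot: [0.993, 0.12, -0.0, 0.0]
contact_force: [-0.2, -0.5, -1.5]
opening: 0.375
finger_force: 50.0
```

Run:
```python
from h import *
p=get_state()['eef_pos'];print(p)
snap('wrist','w12');c=[(.058,-.024,1)]
print('lid',fit(['w12'],p[:2],c,p[2]-.0399+.04))
```

```text
[0.52455894 0.3653233  0.12402573]
lid (array([0.5228, 0.365 ]), np.float64(28.21))
```

Lower by 0.036, shifting x +1.5 mm.

Emit:
{"fn": "jog_arm", "kwargs": {
  "deltas": "0.08 0.02 -0.8 0 0 0;0 0 -0.55 0 0 0;0 0 -0.25 0 0 0;0 0 -0.15 0 0 0;0 0 0 0 0 0;0 0 0 0 0 0"
}}

```text
time: 33.15
eef_pos: [0.5265, 0.3658, 0.0895]
tcp_rot: [0.993, 0.12, 0.001, -0.0]
contact_force: [0.1, -0.5, 0.8]
opening: 0.375
finger_force: 50.1
```

Emit:
{"fn": "jog_arm", "kwargs": {
  "deltas": "0 0 -0.06 0 0 0;0 0 0 0 0 0"
}}

```text
time: 33.4
eef_pos: [0.5267, 0.3659, 0.0894]
tcp_rot: [0.993, 0.12, 0.0, -0.0]
contact_force: [-2.6, -1.1, 6.2]
opening: 0.378
finger_force: 50.9
```

Emit:
{"fn": "jog_arm", "kwargs": {
  "deltas": "0 0 0 0 0 0;0 0 0 0 0 0;0 0 0 0 0 0;0 0 0.3 0 0 0;0 0 0.8 0 0 0;0 0 1 0 0 0;0 0 1 0 0 0;-0.335 -0.992 0 0 0 0;-0.335 -0.992 0 0 0 0;-0.335 -0.992 0 0 0 0;-0.335 -0.992 0 0 0 0;-0.335 -0.992 0 0 0 0;-0.335 -0.992 0 0 0 0;-0.335 -0.992 0 0 0 0;-0.335 -0.992 0 0 0 0;-0.335 -0.992 0 0 0 0;-0.335 -0.992 0 0 0 0;-0.335 -0.992 0 0 0 0;-0.335 -0.992 0 0 0 0;-0.335 -0.992 0 0 0 0",
  "gripper": 0.62
}}

```text
time: 35.9
eef_pos: [0.4385, 0.1065, 0.1498]
tcp_rot: [0.993, 0.12, 0.0, 0.0]
contact_force: [-0.3, -0.8, 0.4]
opening: 0.62
finger_force: 0.0
```

Run:
```python
from h import *
d=snap('wrist','w13');s=snap('scene','s13');print(get_state()['eef_pos'])
print('lid3',fit(['w13'],(.5244,.3653),[(.017,0,1),(.058,-.024,1)],.089),fit(['s13'],(.5244,.3653),[(.017,0,1),(.058,-.024,1)],.089))
I=d['color'].copy()
for z,r,c in((.055,.017,(0,0,255)),(.031,.068,(0,0,255))):
    for u,v in proj(d,np.c_[.4394+r*np.cos(A),.1080+r*np.sin(A),0*A+z]): cv2.circle(I,(int(u),int(v)),0,c,-1)
print('lid4',fit(['w13'],(.4394,.108),[(.017,0,1),(.068,-.024,1)],.055,step=.004))
cv2.imwrite('pics/v13.png',np.vstack([cv2.resize(I,(480,300)),cv2.resize(s['color'][160:360,220:470],(480,300))]))
```

```text
[0.43831776 0.10612757 0.14964436]
lid3 (array([0.5004, 0.3747]), np.float64(0.68)) (array([0.5216, 0.365 ]), np.float64(10.13))
lid4 (array([0.4377, 0.1056]), np.float64(23.3))
```

View pics/v13.png

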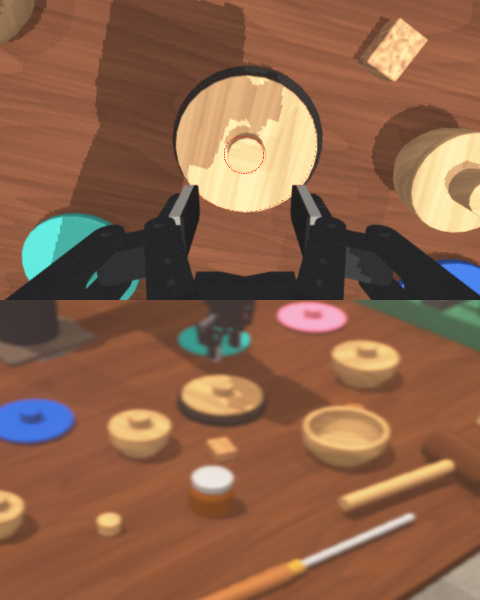

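Lid3 sits flat on bowl3 at (366,362) of the scene panel. Lid4 is alone on its disc, knob at (244,155) of the wrist panel and matching its circles. Grip lid4.

Emit:
{"fn": "jog_arm", "kwargs": {
  "deltas": "0.02 0.02 -0.96 0 0 0;0 0 -0.96 0 0 0;0 0 -0.96 0 0 0;0 0 -0.96 0 0 0;0 0 -0.92 0 0 0;0 0 0 0 0 0;0 0 0 0 0 0"
}}

```text
time: 36.88
eef_pos: [0.44, 0.1082, 0.0553]
tcp_rot: [0.993, 0.12, 0.001, -0.0]
contact_force: [-0.2, 0.3, 1.2]
opening: 0.623
finger_force: 0.0
```

Emit:
{"fn": "jog_arm", "kwargs": {
  "deltas": "0 0 0 0 0 0;0 0 0 0 0 0;0 0 0 0 0 0;0 0 0 0 0 0;0 0 0 0 0 0",
  "gripper": 0.2,
  "squeeze": 60
}}

```text
time: 37.5
eef_pos: [0.4406, 0.1081, 0.0561]
tcp_rot: [0.993, 0.12, 0.001, 0.0]
contact_force: [-0.7, -1.5, 6.8]
opening: 0.375
finger_force: 59.6
```

Emit:
{"fn": "jog_arm", "kwargs": {
  "deltas": "0 0 0.4 0 0 0;0 0 0.8 0 0 0;0 0 1 0 0 0;0 0 1 0 0 0;0 0 1 0 0 0;0 0 0.3 0 0 0;0.96 0.175 0 0 0 0;0.96 0.175 0 0 0 0;0.96 0.175 0 0 0 0;0.96 0.175 0 0 0 0;0.96 0.175 0 0 0 0;0.96 0.175 0 0 0 0;0.96 0.175 0 0 0 0;0.96 0.175 0 0 0 0;0.96 0.175 0 0 0 0;0.96 0.175 -0.3 0 0 0;0.96 0.175 -0.3 0 0 0;0.96 0.175 -0.3 0 0 0;0 0 0 0 0 0;0 0 0 0 0 0"
}}

```text
time: 40.0
eef_pos: [0.669, 0.1501, 0.126]
tcp_rot: [0.993, 0.12, -0.001, -0.0]
contact_force: [0.4, -1.1, -1.5]
opening: 0.374
finger_force: 59.6
```

Run:
```python
from h import *
p=get_state()['eef_pos'];print(p)
snap('wrist','w14');c=[(.068,-.024,1)]
print('lid',fit(['w14'],p[:2],c,p[2]-.0411+.04))
```

```text
[0.6689713  0.15005117 0.12596234]
lid (array([0.6673, 0.1503]), np.float64(21.7))
```

Shift x +2.5 mm and lower to contact.

Emit:
{"fn": "jog_arm", "kwargs": {
  "deltas": "0.12 0 -0.7 0 0 0;0 0 -0.4 0 0 0;0 0 -0.25 0 0 0;0 0 -0.15 0 0 0;0 0 -0.05 0 0 0;0 0 0 0 0 0;0 0 0 0 0 0"
}}

```text
time: 40.92
eef_pos: [0.6727, 0.1502, 0.0967]
tcp_rot: [0.993, 0.12, 0.001, 0.0]
contact_force: [-2.5, -0.2, 4.3]
opening: 0.372
finger_force: 60.1
```

Emit:
{"fn": "jog_arm", "kwargs": {
  "deltas": "0 0 0 0 0 0;0 0 0 0 0 0;0 0 0 0 0 0;0 0 0.3 0 0 0;0 0 0.8 0 0 0;0 0 1 0 0 0;0 0 1 0 0 0;0 0 1 0 0 0;0 0 1 0 0 0;0 0 1 0 0 0;-0.9 0 1 0 0 0;-0.9 0 1 0 0 0;-0.9 0 1 0 0 0;-0.9 0 1 0 0 0;-0.9 0 0 0 0 0;-0.9 0 0 0 0 0;-0.9 0 0 0 0 0;0 0 0 0 0 0;0 0 0 0 0 0;0 0 0 0 0 0",
  "gripper": 0.62
}}

```text
time: 43.42
eef_pos: [0.5468, 0.15, 0.2977]
tcp_rot: [0.993, 0.12, 0.0, 0.0]
contact_force: [0.7, -0.0, -0.2]
opening: 0.623
finger_force: 0.0
```

Run:
```python
from h import *
d=snap('wrist','w15');s=snap('scene','s15');snap('top','t15')
L=dict(l1=(.5041,-.3695,.044,.038),l2=(.4595,-.0878,.05,.048),l3=(.5244,.3653,.056,.058),l4=(.6698,.1501,.062,.068))
for k,(x,y,h,r) in L.items():
    for n in('w15','s15','t15'): print(k,n,*fit([n],(x,y),[(.017,0,1),(r,-.024,1)],h+.033,step=.004))
cv2.imwrite('pics/v15.png',np.vstack([cv2.resize(d['color'],(480,300)),cv2.resize(s['color'][160:360,180:460],(420,300)) if 0 else cv2.resize(s['color'][150:350,180:500],(480,300))]))
```

```text
l1 w15 [ 0.497  -0.3673] 0.39
l1 s15 [ 0.5033 -0.3704] 17.88
l1 t15 [ 0.5055 -0.3687] 21.32
l2 w15 [ 0.4582 -0.0866] 22.18
l2 s15 [ 0.4581 -0.0895] 13.43
l2 t15 [ 0.4606 -0.0872] 20.32
l3 w15 [0.5247 0.3664] 27.18
l3 s15 [0.5215 0.365 ] 10.16
l3 t15 [0.525  0.3664] 19.53
l4 w15 [0.6703 0.1494] 21.44
l4 s15 [0.6681 0.149 ] 12.31
l4 t15 [0.6688 0.1508] 5.57
```

View pics/v15.png

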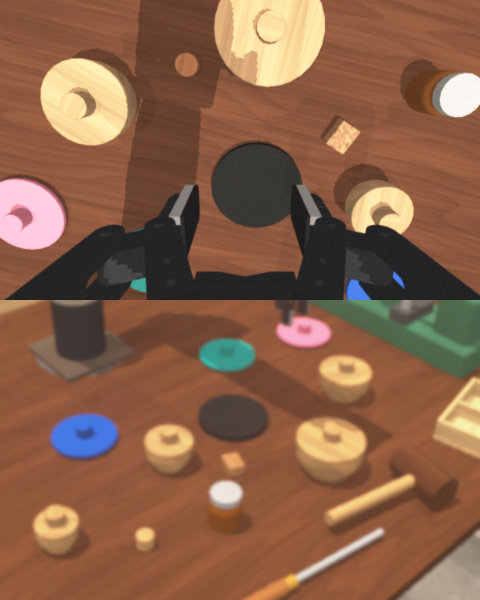

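All four lids lie flat on their bowls, at (56,530), (169,450), (345,380) and (331,447) in the scene panel. The disc is empty and the jar stands at (225,505). Handing in.

```bash
python3 -c "
from plant import ctrl
print(ctrl.sign_off())"
```

```text
the job is handed in; nothing more can be done
None
```

Job handed in at about 43.6 s: all four lids lie flat on their own bowls, the bowls are all standing, and the wax jar was not touched.

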